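Lid the trinket bowl, then take off only its wooden cover

TASK

The blue trinket bowl has two lids that wait nested on the cork coaster: a white inner lid with a red grip, and a dark wooden cover lying on it, with the red grip standing up through the cover's collar. Carry the nested pair by the red grip to the bowl, lower it (do not drop it) until the inner lid is fully home in the bowl's mouth, and let go; then take the cover by its collar and lift it off alone, leaving the inner lid seated and undisturbed, never separating the lids anywhere else. Finish while still holding the cover level in the gripper, well clear above the tip of the red grip; leave the bowl and the other toiletries where they stand.

Things in the scene. Friction and masses are not known exactly. Their poses are not given: they have to be found in the camera images.
- bowl_rim (a point): round blue ceramic bowl, loose, 450 g, 84 mm across and 60 mm tall, standing upright on the shelf; this point is the centre of its mouth at rim height (60 mm above the shelf). Mouth 76 mm inside diameter, vertical wall 4 mm thick, z up.
- inner_grip (a point): White inner lid, loose, ~130 g: plug 70 mm across (bottom 62), 12 deep, under a flange 86 across, 6 thick; upright red bar grip 26 mm along its x, 14 along its y, 55 tall. Point on axis, z up: 14 mm below red tip, 41 above flange top, 47 above flange underside (rests on the bowl's rim when home), 59 above plug bottom. While nested, 14 mm above the collar's top (28 mm of red stand free).
- outer_grip (a point): Dark wooden cover, loose, ~100 g: round plate 98 mm across, 5 thick, skirt 5 deep below its edge; on top a pale tube collar 48 outside, 40 inside, 22 tall. The red grip stands in its through hole with 3 to 5 mm play; the plate just lies on the flange. Point on the axis half-way up the collar, z up: 11 mm above plate top, 21 above skirt's lower edge. While nested, 25 mm below inner_grip.
- coaster: round cork coaster, fixed, 110 mm across, 6 mm thick, on which the nested lids wait at first, plug down; origin at the centre of its underside on the shelf.
- pump_bottle: frosted pump dispenser bottle, 60 mm across, 153 mm tall, bystander; origin at the centre of its underside
- travel_case: black silicone travel case, 65 x 170 x 45 mm, bystander; origin at the centre of its underside, long side along its y
- comb: flat bamboo comb, 43 x 170 x 10 mm, bystander; origin at its underside near its middle, long side along its y
- deodorant: aluminium deodorant canister with black cap, 48 mm across, 140 mm tall, bystander; origin at the centre of its underside

How it is judged:
By the outcome, as a careful person would: the job done as asked, in the order asked, and still so for the second after the job is handed in, while the arm keeps its last pose, push and grip.
It also fails if it takes over 50 s, if anything falls off the work surface, if the arm or the gripper's body presses on something with over 40 N, if the wrist force passes 120 N, or if a joint passes its speed limit or range.

ROBOT

A 6-joint arm with a two-finger parallel gripper is mounted at the origin on the work surface. World frame = base frame: x ahead of the robot, y to its left, z up, the work surface at z = 0. Lengths are in mm, angles in rad, forces in N, time in s.
With the tool pointing down it reaches from about 400 to 825 mm from the base axis. Payload 7 kg.
Tool frame: the origin (TCP) lies at the very end of the fingers, on their centre line; the grasp point (between the pads) lies 19 mm behind it; z points along the fingers, y is the line along which they close (so a half turn about z gives the same grasp; the last joint's range is limited). The gripper opens to 88 mm and grips with 3 to 60 N. Pads are 19 mm wide; open, the fingers measure 130 mm over their backs; the gripper's body (78 mm by 193 mm) begins 47 mm behind the grasp point.
Start: joints at [1.513, 0.359, 0.012, 0, -1.224, -0.288], TCP at [228.799, 635.017, 226.561] pointing down, gripper open.
Joint ranges: [-3.07, 3.07], [-1.43, 2.12], [-1.02, 1.25], [-3.03, 1.67], [-3.05, -0], [-3.03, 3.03]. Speed limits (rad/s): [2.39, 2.39, 3.01, 3.14, 3.14, 3.14].

INTERFACE

Orientations are given as a unit quaternion [x, y, z, w].
In Python, from plant import bot gives the robot as it stands. Calls block until the motion is done:
- bot.move_ptp(position, orientation): joint-space move of the TCP to a pose.
- bot.line_to(position, velocity=150, ori=None): straight line of the TCP; ori=None keeps the orientation; velocity is the mean speed in mm/s.
- bot.move_joints(angles): joint-space move.
- bot.move_gripper(opening, force=None): finger opening in mm; force is the grip in N (None keeps the last); returns when the fingers have stopped.
- bot.pause(seconds).
- bot.solve_ik(position, orientation): joint angles nearest the present ones, or None.
- bot.read_state(): the state.
- bot.camera(name): name is "scene" or "top" or "wrist"; returns the picture (384x512x3 uint8, red, green, blue); there is no depth.
- bot.get_calibration(name): a dict with "fx", "fy", "cx", "cy" (pixels), "view" (4x4, takes a point from world to camera coordinates); the wrist camera has in their place "T_tool_cam" (4x4, takes a point from camera to tool coordinates, whose origin is the TCP and whose axes are the flange's). Camera axes: x right, y up, looking along -z (the intrinsics and any distortion apply to the point x, -y, -z); pixel columns grow to the right and rows downward; lengths in mm; the calibration is good to about 2 mm. The wrist camera is an equidistant fisheye: a pixel r from the principal point sees the ray r / f radians off the axis. A picture is of the moment at which its call begins: read the wrist's pose just before it. get_calibration takes no time and is no camera call.
A pose or a line that the arm cannot do raises bot.Unreachable and nothing moves.
- bot.close_job(): hands the job in; it is judged then, once.
The state is a dict: "t": time; "joint_pos": joint angles; "qvel": joint speeds; "tau": joint torques, N m; "tcp_pos": TCP position; "eef_rot": TCP orientation; "contact_force": force on the tool from outside, world axes, zero at the start; "moment": the same for the moment, N m; "width": finger opening in mm; "finger_force": force on a finger pad.
Only numpy, scipy, OpenCV 4.12 (cv2) and the standard library are available. Lean on these libraries where they do the work, as an engineer would, in place of code of your own. Each camera call takes 0.05 s, during which the arm holds its last target. There are 200 camera calls.

## Working session

There is one attempt and no reset: what is moved stays moved. The work goes in short steps, each a Python script; the robot and the scene stay as the last script left them, time stands still between calls to the robot, and variables do not carry over. Pictures are saved under pics/ and viewed, at most 10 in all, crops included, and the job is handed in when it is done.

```bash
mkdir -p pics; ls; python3 - <<'E'
from plant import bot
import cv2,numpy as np
s=bot.read_state();print(s)
ims=[]
for n in("scene","top","wrist"):
    im=bot.camera(n);cv2.imwrite(f"pics/{n}0.png",im[...,::-1]);c=bot.get_calibration(n)
    print(n,{k:np.round(v,4).tolist() if not isinstance(v,str) else v for k,v in c.items()})
E
```

```text
pics
{'t': 0.0, 'joint_pos': array([ 1.51311329e+00,  3.59380663e-01,  1.10674479e-02, -3.36221501e-04,
       -1.22409707e+00, -2.88079517e-01]), 'qvel': array([-2.01831835e-05,  8.49360799e-05,  7.69405294e-05, -1.42014709e-04,
        1.46672177e-03,  1.13883169e-05]), 'tau': array([ 3.70825786e-03, -5.82717776e+01,  2.93049842e+01,  6.99722797e+00,
        6.87510154e-03, -1.50496826e-04]), 'tcp_pos': array([228.64503882, 634.58181185, 225.63295807]), 'eef_rot': array([ 9.85083032e-01, -1.72077724e-01, -6.42574104e-05,  8.19796701e-04]), 'contact_force': array([ 0.68528589,  0.42956798, -0.03988078]), 'moment': array([-0.0178139 , -0.03321954,  0.00929185]), 'finger_force': 0.0, 'width': 87.74005963224342}
scene {'fx': 385.1891, 'fy': 385.1891, 'cx': 246.975, 'cy': 191.8529, 'view': [[-0.7642, 0.6449, -0.0099, 482.676], [-0.3597, -0.4134, 0.8365, 177.3987], [0.5354, 0.6428, 0.5479, -1396.6509], [0.0, 0.0, 0.0, 1.0]]}
top {'fx': 438.0113, 'fy': 438.0113, 'cx': 250.9432, 'cy': 191.0396, 'view': [[0.0271, -0.9994, -0.0214, 0.7623], [0.98, 0.0224, 0.1978, -623.6828], [-0.1972, -0.0263, 0.98, -1251.0407], [0.0, 0.0, 0.0, 1.0]]}
wrist {'fx': 297.3186, 'fy': 297.3186, 'cx': 258.3071, 'cy': 191.8211, 'T_tool_cam': [[-0.0001, 0.9531, 0.3027, 82.383], [1.0, 0.0004, -0.001, -1.6563], [-0.0011, 0.3027, -0.9531, -157.4693], [0.0, 0.0, 0.0, 1.0]]}
```

View pics/top0.png

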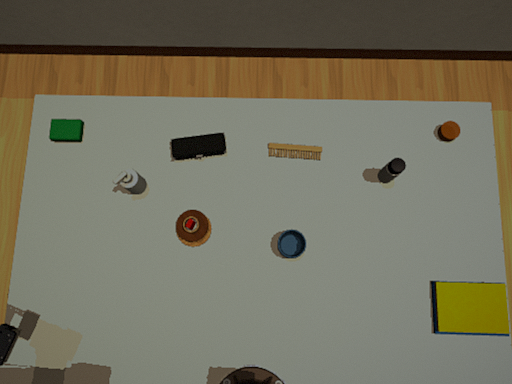

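View pics/scene0.png

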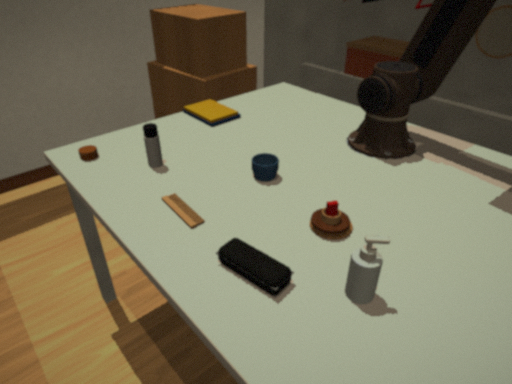

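Top view: the lids are at about (192,226) with the red at (190,224), the bowl at (290,243) and the pump bottle at (133,183). The scene view shows the red at (332,207) and the bowl at (265,166), and everything is upright.

```bash
cat > h.py <<'E'
import cv2,numpy as np
from plant import bot
from scipy.spatial.transform import Rotation as R
def ray(n,px,st=None):
    c=bot.get_calibration(n);u,v=(px[0]-c['cx'])/c['fx'],(px[1]-c['cy'])/c['fy']
    if n=='wrist':
        r=np.hypot(u,v);k=np.sin(r)/r if r>1e-9 else 1
        d=np.array([u*k,-v*k,-np.cos(r)])
        T=np.eye(4);T[:3,:3]=R.from_quat(st['eef_rot']).as_matrix();T[:3,3]=st['tcp_pos']
        M=T@np.array(c['T_tool_cam'])
    else:
        d=np.array([u,-v,-1.]);M=np.linalg.inv(c['view'])
    return M[:3,3],M[:3,:3]@d
def plane(n,px,z,st=None):
    o,d=ray(n,px,st);return o+d*(z-o[2])/d[2]
def cross(a,b):
    (o,d),(p,e)=a,b
    s=np.linalg.lstsq(np.c_[d,-e],p-o,rcond=None)[0]
    q,w=o+d*s[0],p+e*s[1];return (q+w)/2,np.linalg.norm(q-w)
def hsv(im): return cv2.cvtColor(im,cv2.COLOR_RGB2HSV)
def redmask(im,smin=170,vmin=60):
    h=hsv(im);return (((h[...,0]<6)|(h[...,0]>174))&(h[...,1]>smin)&(h[...,2]>vmin)).astype(np.uint8)*255
def bluemask(im):
    h=hsv(im);return ((h[...,0]>98)&(h[...,0]<125)&(h[...,1]>90)).astype(np.uint8)*255
def biggest(m):
    c,_=cv2.findContours(m,cv2.RETR_EXTERNAL,cv2.CHAIN_APPROX_NONE)
    return max(c,key=cv2.contourArea)
def q(yaw): # tool down, tool x at 'yaw' in world
    return (R.from_euler('z',yaw)*R.from_quat([1,0,0,0])).as_quat()
E
python3 - <<'E'
from h import *
for name,f in (("red",redmask),("bowl",bluemask)):
    rs=[]
    for n in("top","scene"):
        im=cv2.imread(f"pics/{n}0.png")[...,::-1].copy()
        m=f(im)
        c=biggest(m);b=cv2.boundingRect(c);M=cv2.moments(c);p=(M['m10']/M['m00'],M['m01']/M['m00'])
        print(name,n,b,cv2.contourArea(c),np.round(p,1),plane(n,p,70 if name=="red" else 50).round(1));rs.append(ray(n,p))
    print(cross(*rs))
s=bot.read_state();print(R.from_quat(s['eef_rot']).as_matrix().round(2))
E
```

```text
red top (185, 219, 9, 10) 38.5 [189.1 223.1] [521.5 195.8  70. ]
red scene (326, 202, 11, 14) 102.0 [331.7 208.2] [532.1 204.5  70. ]
(array([522.4155124 , 197.41968689,  61.66338161]), np.float64(0.4666084354466439))
bowl top (278, 230, 28, 28) 567.0 [291.2 243.6] [ 470.6 -106.5   50. ]
bowl scene (253, 155, 24, 25) 420.0 [264.5 166.5] [492.5 -82.5  50. ]
(array([ 471.3365867 , -106.94088059,   31.91815354]), np.float64(2.1450552538143026))
[[ 0.94 -0.34 -0.  ]
 [-0.34 -0.94 -0.  ]
 [ 0.    0.   -1.  ]]
```

```bash
python3 - <<'E'
from h import *
import pickle
for n,p in(("bowl",[471,-107,210]),("lids",[522,197,210])):
    bot.move_ptp(p,q(np.arctan2(p[1],p[0])-np.pi/2))
    bot.pause(.3);s=bot.read_state();im=bot.camera("wrist")
    cv2.imwrite(f"pics/w_{n}.png",im[...,::-1]);pickle.dump(s,open(f"{n}.pkl","wb"))
    print(s['t'],s['tcp_pos'],s['joint_pos'].round(2),s['contact_force'].round(2))
a=cv2.imread("pics/w_bowl.png");b=cv2.imread("pics/w_lids.png")
cv2.imwrite("pics/both.png",np.hstack([a[:,100:480],b[:,100:480]]))
E
```

```text
3.2 [ 471.08585872 -106.75557553  209.93727671] [ 0.19  0.05 -0.42 -0.   -1.1  -0.41] [0.12 0.64 0.21]
4.725 [522.15025177 196.12251131 210.19712766] [ 0.71  0.18 -0.27 -0.   -1.12 -0.35] [-0.02 -0.84 -0.12]
```

View pics/both.png

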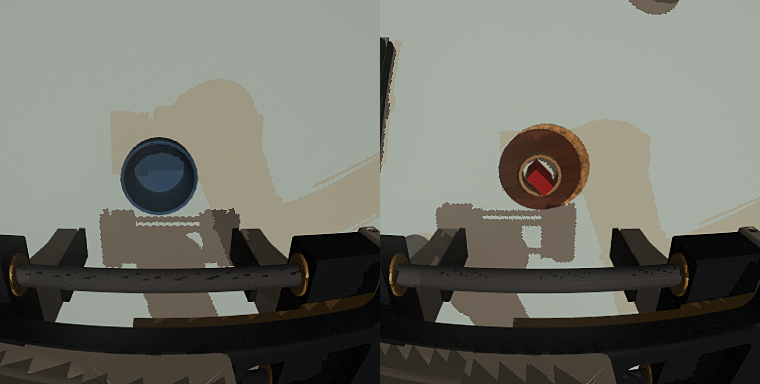

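The left half shows the bowl mouth centred near wrist pixel (259,176). The right half shows the cover near (264,166) and the red bar near (260,178), turned diagonally.

```bash
cat >> h.py <<'E'
def proj(c,z,s,n='wrist'): return np.array([plane(n,p,z,s)[:2] for p in c.reshape(-1,2)],np.float32)
E
python3 - <<'E'
from h import *
import pickle
sb,sl=[pickle.load(open(f"{n}.pkl","rb")) for n in("bowl","lids")]
b=cv2.imread("pics/w_bowl.png")[...,::-1].copy();l=cv2.imread("pics/w_lids.png")[...,::-1].copy()
m=bluemask(b);P=proj(cv2.convexHull(biggest(m)),60,sb)
print("bowl",cv2.minEnclosingCircle(P),cv2.fitEllipse(P))
m=redmask(l,150,30);v=l[...,0][m>0];print(np.histogram(v,10))
c=biggest(m);print(cv2.boundingRect(c))
t=np.median(v)
th,_=cv2.threshold(v.reshape(-1,1),0,255,cv2.THRESH_OTSU);print(th)
mt=((m>0)&(l[...,0]>th)).astype(np.uint8)*255
P=proj(biggest(mt),79,sl);print("redtop",cv2.minAreaRect(P),cv2.contourArea(biggest(mt)))
print("all red",cv2.minAreaRect(proj(c,79,sl)))
h=hsv(l);brown=((h[...,0]<16)&(h[...,1]>90)).astype(np.uint8)*255;brown[210:]=0
cv2.imwrite("pics/cr.png",np.hstack([cv2.resize(x[110:220,210:320,::-1],(400,400),interpolation=0) for x in (l,cv2.cvtColor(mt,cv2.COLOR_GRAY2BGR))]))
E
```

```text
bowl ((471.7050476074219, -107.44647216796875), 42.81235122680664) ((471.5274963378906, -106.80532836914062), (81.051025390625, 85.30059051513672), 164.3292999267578)
(array([ 49,  88,  78,   6,  11,  11,   1,  13, 129, 190]), array([ 41. ,  51.4,  61.8,  72.2,  82.6,  93. , 103.4, 113.8, 124.2,
       134.6, 145. ]))
(247, 160, 27, 37)
95.0
redtop ((521.3480224609375, 196.21908569335938), (13.860971450805664, 25.567466735839844), 64.26233673095703) 306.5
all red ((522.819580078125, 192.02854919433594), (20.636842727661133, 33.52870178222656), 62.507240295410156)
```

View pics/cr.png

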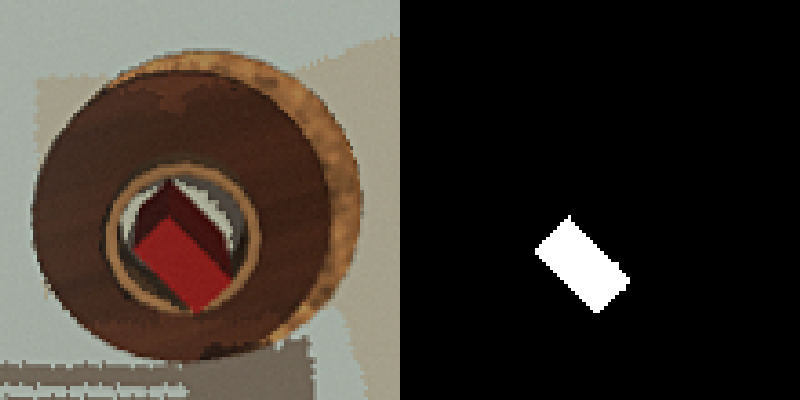

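The crop gives a clean red top face. It measures 13.9 x 25.6 mm against a true 14 x 26. I'll take the second look at both objects at the grasp yaw and nearly from overhead, so camera bias cancels between them.

```bash
python3 - <<'E'
from h import *
import json
yaw=np.deg2rad(64.26-90);ux=np.array([np.cos(yaw),np.sin(yaw)])
out={}
for n,o in(("bowl",[471.6,-107]),("lids",[521.3,196.2])):
    p=np.r_[np.array(o)-60*ux,210]
    bot.move_ptp(p,q(yaw));bot.pause(.3);s=bot.read_state();im=bot.camera("wrist")
    cv2.imwrite(f"pics/w2_{n}.png",im[...,::-1])
    print(s['t'],s['tcp_pos'].round(1),s['joint_pos'].round(2))
    if n=="bowl":
        m=bluemask(im);P=proj(cv2.convexHull(biggest(m)),60,s)
        e=cv2.fitEllipse(P);print(e,cv2.minEnclosingCircle(P));out[n]=list(e[0])
    else:
        m=((redmask(im,150,30)>0)&(im[...,0]>95)).astype(np.uint8)*255
        r=cv2.minAreaRect(proj(biggest(m),79,s));print(r);out[n]=list(r[0]);out["ang"]=r[2]
json.dump(out,open("o.json","w"))
E
```

```text
6.2167 [417.9 -80.5 209.8] [ 0.28 -0.05 -0.53  0.   -1.1   0.84]
((471.5455627441406, -104.67060852050781), (81.85850524902344, 82.06166076660156), 160.31105041503906) ((471.470703125, -104.69072723388672), 41.243892669677734)
7.7417 [467.4 221.5 210.2] [ 0.82  0.11 -0.36  0.   -1.1   0.3 ]
((521.28857421875, 196.73342895507812), (12.644182205200195, 25.43183708190918), 64.19212341308594)
```

```bash
python3 - <<'E'
from h import *
import json
o=json.load(open("o.json"));yaw=np.deg2rad(o["ang"]-90);x,y=o["lids"]
bot.move_ptp([x,y,130],q(yaw));bot.line_to([x,y,54],100)
s=bot.read_state();print(s['tcp_pos'].round(1),s['contact_force'].round(1))
bot.move_gripper(8,force=25);bot.pause(.2);s=bot.read_state()
print(s['t'],s['width'],s['finger_force'],s['tcp_pos'].round(2),s['contact_force'].round(1))
bot.line_to([x,y,75],40);bot.pause(.3);s=bot.read_state()
print(s['t'],s['width'],s['finger_force'],s['tcp_pos'].round(2),s['contact_force'].round(1),s['moment'].round(2))
cv2.imwrite("pics/w3.png",np.vstack([bot.camera("wrist")[100:,:,::-1],cv2.resize(bot.camera("scene")[150:270,230:430,::-1],(512,307))]))
E
```

```text
[521.7 197.2  54.8] [-0.5  0.3 -0.1]
10.5333 13.939294259796652 24.984869956970215 [521.18 196.68  53.8 ] [-1.2  0.4 -3.3]
11.5083 13.67304992462355 24.984869062900543 [521.17 196.67  74.77] [ 0.  -1.  -1.8] [0.04 0.   0.01]
```

View pics/w3.png

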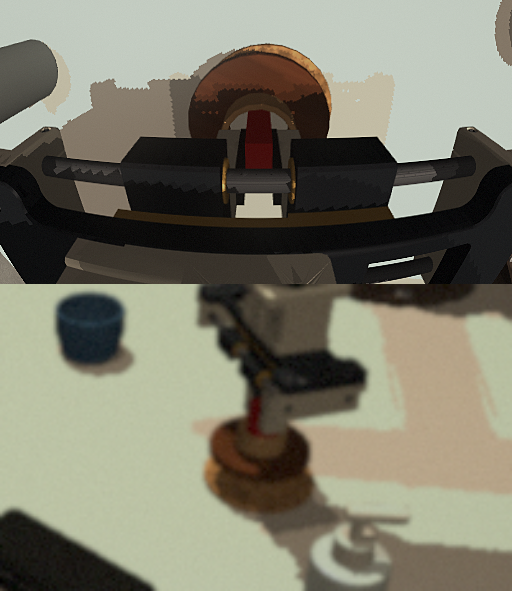

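The pair has lifted: grip width is 13.7 mm and the force reading is about 2 N. The wrist view shows the red between the pads at (258,140) with the cover lying level on it. Next is the carry to the bowl and a monitored lowering.

```bash
python3 - <<'E'
from h import *
import json
o=json.load(open("o.json"));x0,y0=o["lids"];x,y=o["bowl"]
bot.line_to([x0,y0,155],90);bot.line_to([x,y,155],110);bot.pause(.3)
s=bot.read_state();f0=s['contact_force'];print(s['t'],s['tcp_pos'].round(1),s['width'],f0.round(2))
bot.line_to([x,y,112],50)
for z in (108,105,102,100,98.5,97.5,96.5,96,95.5,95,94.5,94):
    bot.line_to([x,y,z],20);bot.pause(.1);s=bot.read_state();f=s['contact_force']-f0
    print(round(s['t'],2),s['tcp_pos'].round(1),f.round(1),s['moment'].round(2))
    if f[2]>5 or np.hypot(*f[:2])>5: break
cv2.imwrite("pics/w4.png",cv2.resize(bot.camera("scene")[90:200,180:380,::-1],(800,440)))
E
```

```text
15.875 [ 471.5 -104.6  155. ] 13.70210724243868 [ 0.06  0.91 -3.24]
17.33 [ 471.6 -104.7  108.1] [-0.2 -0.9  0.6] [ 0.06  0.03 -0.03]
17.73 [ 471.6 -104.7  105. ] [ 0.1 -0.8  0.6] [-0.03 -0.    0.04]
18.13 [ 471.6 -104.7  102. ] [ 0.4 -1.   0.4] [-0.01  0.01 -0.02]
18.48 [ 471.5 -104.7  100. ] [-0.3 -0.4  1.6] [ 0.02 -0.04 -0.06]
18.83 [ 471.5 -104.7   98.5] [ 0.2 -1.   0.9] [ 0.02  0.02 -0.03]
19.18 [ 471.5 -104.7   97.5] [-0.8 -1.2  0.6] [-0.02 -0.02  0.03]
19.53 [ 471.5 -104.7   96.5] [ 0.6 -0.9 -0. ] [ 0.03 -0.03 -0.04]
19.88 [ 471.5 -104.7   96. ] [-0.4 -0.9  0.1] [ 0.01 -0.    0.02]
20.23 [ 471.7 -104.7   95.7] [-0.9 -0.5  3.1] [-0.04  0.2   0.03]
20.58 [ 471.7 -104.8   95.6] [-3.6 -1.8  9.6] [0.22 0.96 0.02]
```

View pics/w4.png

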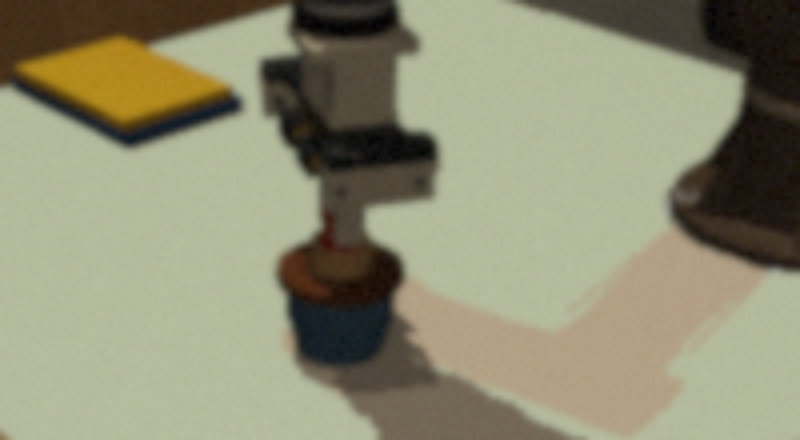

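Contact came at z = 95.7, where the home height of 95.8 was predicted, and the scene view shows the cover level on the bowl. I'll release, retreat and look at the collar.

```bash
python3 - <<'E'
from h import *
import json,pickle
o=json.load(open("o.json"));x,y=o["bowl"];yaw=np.deg2rad(o["ang"]-90);ux=np.array([np.cos(yaw),np.sin(yaw)])
bot.line_to([x,y,95.8],10);bot.pause(.1);print(bot.read_state()['contact_force'].round(1))
bot.move_gripper(60);bot.line_to([x,y,150],80)
bot.line_to([*(np.array([x,y])-55*ux),215],120);bot.pause(.3)
s=bot.read_state();im=bot.camera("wrist");pickle.dump(s,open("w5.pkl","wb"));cv2.imwrite("pics/w5.png",im[...,::-1]);print(s['t'],s['tcp_pos'].round(1))
m=((redmask(im,150,30)>0)&(im[...,0]>95)).astype(np.uint8)*255
c=biggest(m);print("red",cv2.minAreaRect(proj(c,121,s)))
u,v=np.mean(c.reshape(-1,2),0).astype(int);print(u,v)
cv2.imwrite("pics/w5c.png",cv2.resize(im[v-75:v+75,u-75:u+75,::-1],(600,600),interpolation=0))
E
```

```text
[-0.4 -0.3 -1.1]
23.9 [422.  -80.9 214.5]
red ((472.4971923828125, -103.55367279052734), (13.621219635009766, 25.64351463317871), 64.15520477294922)
257 132
```

View pics/w5c.png

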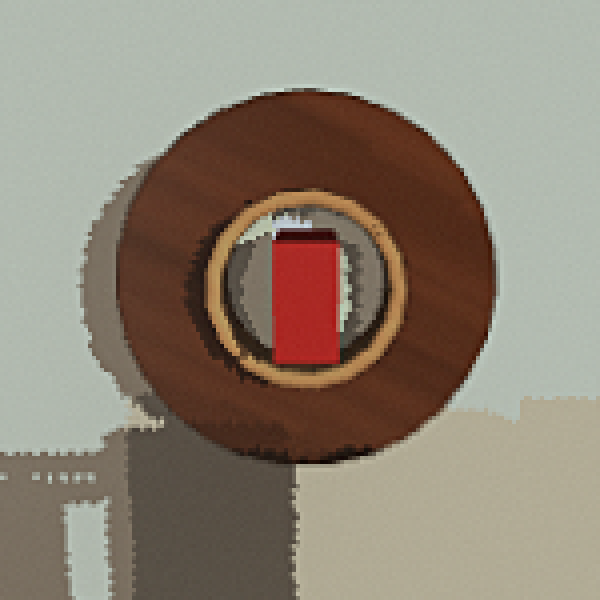

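The red bar is centred at (257,132) and the collar ring at about (258,129), and the cover looks level. The red was at the tool centre when I released it, so its apparent offset gives the camera bias to remove from the collar fix.

```bash
python3 - <<'E'
from h import *
import json,pickle
im=cv2.imread("pics/w5.png")[...,::-1].copy();s=pickle.load(open("w5.pkl","rb"));h=hsv(im)
print(h[132-75+50,258],h[132-75+99//1-3,258],h[129,282],h[129,300])
m=((h[...,2]>125)&(h[...,0]<22)&(h[...,0]>8)&(h[...,1]>90)).astype(np.uint8)*255
m[:80]=0;m[180:]=0;m[:,:215]=0;m[:,310:]=0
pts=cv2.findNonZero(m);H=cv2.convexHull(pts);P=proj(H,93,s)
e=cv2.fitEllipse(P);print(len(pts),e,cv2.minEnclosingCircle(P))
o=json.load(open("o.json"))
bias=np.array([472.5,-103.55])-np.array([471.6,-104.75])
o["collar"]=(np.array(e[0])-bias).tolist();print(o["collar"]);json.dump(o,open("o.json","w"))
E
```

```text
[ 15 146 161] [ 14 147 146] [ 16 134 187] [  9 167  93]
493 ((472.4624938964844, -103.56153869628906), (46.54750442504883, 46.80161666870117), 102.24787139892578) ((472.39544677734375, -103.59503936767578), 23.506669998168945)
[471.5624938964844, -104.76153869628907]
```

```bash
python3 - <<'E'
from h import *
import json
o=json.load(open("o.json"));x,y=o["collar"];yaw=np.deg2rad(o["ang"]-90)
bot.move_gripper(88);bot.line_to([x,y,160],120,q(yaw));bot.line_to([x,y,90],70);bot.line_to([x,y,73],30);bot.pause(.2)
P=lambda:(lambda s:print(round(s['t'],2),round(s['width'],1),s['finger_force'],s['tcp_pos'].round(2),s['contact_force'].round(1),s['moment'].round(2)))(bot.read_state())
P();bot.move_gripper(44,force=20);bot.pause(.2);P()
bot.line_to([x,y,85],15);P();bot.line_to([x,y,150],40);P();bot.line_to([x,y,205],80);bot.pause(.5);P()
a=bot.camera("scene");w=bot.camera("wrist")
cv2.imwrite("pics/w6.png",np.hstack([cv2.resize(a[70:200,190:360,::-1],(400,306)),cv2.resize(w[...,::-1],(400,306))]))
E
```

```text
27.52 87.5 0.0 [ 471.67 -104.73   73.15] [ 0.3 -0.4 -0.2] [-0.03  0.06 -0.01]
28.45 47.5 19.999959454871714 [ 471.55 -104.76   72.99] [ 0.2  0.7 -0.6] [-0.   -0.02 -0.06]
29.4 47.6 19.99979719519615 [ 471.48 -104.78   84.94] [-0.  -0.7 -0.8] [-0.01 -0.01  0.01]
31.18 47.5 19.99981693457812 [ 471.43 -104.78  149.77] [ 0.7 -0.6 -0.6] [-0.05  0.    0.02]
32.52 47.7 19.999908157624304 [ 471.56 -104.75  204.92] [ 0.1  0.6 -0.3] [ 0.   -0.02  0.02]
```

View pics/w6.png

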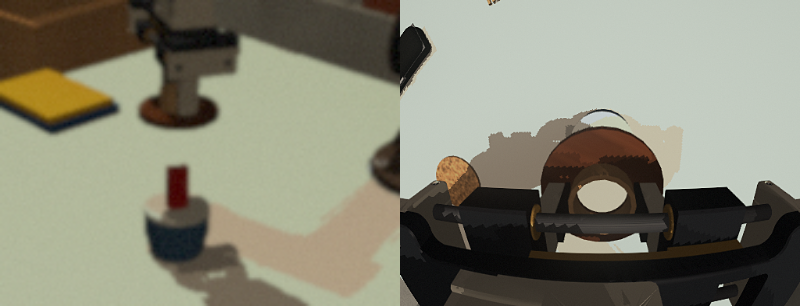

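The cover is held level at about (178,110) in the left half, well clear of the red tip. The white inner lid is seated on the bowl at (178,212).

```bash
python3 -c "
from plant import bot
print(bot.close_job())"
```

```text
the job is handed in; nothing more can be done
None
```

The job is handed in at about 32.5 s: the inner lid is seated in the bowl, and the cover is held level about 70 mm above the red tip, with none of the other toiletries touched.

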